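Strip the glue-up: weight, cauls and panel each to its own place

ROBOT

A 6-joint arm with a two-finger parallel gripper is mounted at the origin on the work surface. World frame = base frame: x ahead of the robot, y to its left, z up, the work surface at z = 0. Lengths are in m, angles in rad, forces in N, time in s.
With the tool pointing down it reaches from about 0.35 to 0.875 m from the base axis. Payload 15.5 kg.
Tool frame: the origin (TCP) lies on the centre line of the jaws, within the pads' length; the fingertips stand 11 mm ahead of it and the grasp point (between the pads) lies 8 mm behind it; z points along the fingers, y is the line along which they close (so a half turn about z gives the same grasp; the last joint's range is limited). The gripper opens to 85 mm and grips with 20 to 120 N. Pads are 22 mm wide; open, the fingers measure 114 mm over their backs; the gripper's body (76 mm by 85 mm) begins 54 mm behind the grasp point. The pads swing forward as they close: fully open they stand 13 mm farther back than shut.
Start: joints at [1.111, 0.494, 1.345, -0, 1.302, -0.096], TCP at [0.223, 0.584, 0.242] pointing down, gripper open.
Joint ranges: [-2.91, 2.91], [-0.82, 2.16], [0.22, 2.67], [-1.22, 4.37], [0.12, 2.79], [-3.08, 3.08]. Speed limits (rad/s): [1.89, 1.89, 2.57, 3.01, 3.01, 3.01].

INTERFACE

Orientations are given as a unit quaternion [x, y, z, w].
In Python, from rig import sensors, eyes, r, spotter gives the robot as it stands.
- The arm moves only by the shell command python3 -m creep 'ROWS' [OPENING]. ROWS is JSON, a list that holds one entry, the list of rows, each a list of 6 numbers: the shift along the world's x, y, z as a fraction of full scale, then the turn, a rotation vector about the world's x, y, z as a fraction of full scale. A call has exactly 10 rows; each row shifts and turns the commanded pose from where the row before left it; what a row does not reach is not made up. Full scale, the value 1, is 5 cm for a shift and 6 degrees for a turn. A row lasts 1/10 s, in which the tool goes at most 50 mm and 8.59 degrees, less where a joint would pass 70% of its speed; a pose out of reach is approached as far as the arm can. A call with a number of a shift or a turn outside -1 to 1 is refused whole. A call with a gripper value outside its range is refused whole. OPENING is the closure, from -1 (fully open) to 1 (shut), set as the call begins (- or left out, the last holds). The fingers move at their own pace and stop on an object; the grip force is fixed at half the most. Time passes only in rows, so rows that do not move let the fingers close, or fill a call up. It gives the time, the measured TCP pose, the force, the opening and the grip force at its end, in the units of the state.
- sensors.observe(): the state, without advancing time (a new reading comes with each control period).
- eyes.snapshot(name): name is "scene" or "top" or "wrist"; returns a dict with "color" (480x640x3 uint8, blue, green, red), "depth" (480x640 float32, m along the optical axis (not along the pixel's ray), 0 where there is no reading), "intrinsics" (3x3 intrinsics, pixels), "dist_coeffs" ([k1, k2, p1, p2, k3] as OpenCV has them; the pictures are not rectified), "xyz" and "rotation" of the camera in the world; the wrist camera has in their place "T_tool_cam" (4x4, takes a point from camera to tool coordinates, whose origin is the TCP and whose axes are the flange's). Camera axes: x right, y down, z forward; pixel columns grow to the right and rows downward; lengths in m; the calibration is good to about 2 mm. A picture is of the moment at which its call begins: read the wrist's pose just before it.
- r.finish_job(): hands the job in; it is judged then, once.
Trained networks look in a picture, given as the dict that the camera call returned (one of the last four; its "shot" number tells which), for a name from the list of things; names that differ only in an ending like _2 or _b are one class to them, and where a whole thing is asked for, a point or a joint stands for the part that bears it (a point fixed in the world has none). Each returns a list of dicts, best first, with "p" (0 to 1); they miss things now and then, are a little off and sometimes report something else, mostly with a low value. They report only what shows in the picture. A call takes as long as a camera call. They do not tell look-alikes from the thing itself.
- spotter.recognise(picture, label): "location" ([column, row] in pixels, amid what is visible of it).
- spotter.silhouettes(picture, label): "mask" (480x640 bool, what is visible of it) and "location" ([column, row] in pixels, amid what is visible of it).
The state is a dict: "t": time; "joints": joint angles; "dq": joint speeds; "joint_efforts": joint torques, N m; "ee_pos": TCP position; "ee_rot": TCP orientation; "force": force on the tool from outside, world axes, zero at the start; "ft_torque": the same for the moment, N m; "finger_gap": opening from 0.0 (shut) to 1.0 (fully open); "finger_force": force on a finger pad.
Only numpy, scipy, OpenCV 4.12 (cv2) and the standard library are available. Lean on these libraries where they do the work, as an engineer would, in place of code of your own. Each camera call takes 0.05 s, during which the arm holds its last target. There are 200 camera calls.

TASK

The glue has set: take the pressing stack apart from the top down, putting each part in its own place before taking the next. Stand the steel weight in the middle of the round rubber pad, lay the short blue caul between the end stops of the short green rest, lay the dark walnut panel centred across the two yellow battens of the drying rack and lengthwise with it, same face up, and lay the long pale caul between the end stops of the long green rest, centred on its rest like the others. Set things down rather than drop them, leave the yellow glue bottle standing where it is, and end with everything let go and at rest.

Things in the scene. Friction and masses are not known exactly. Their poses are not given: they have to be found in the camera images.
- weight_center (a point): Top of the stack: bare steel press weight, an upright cylinder 46 mm in diameter and 55 mm high, 0.58 to 0.86 kg. The point is its centre (27.5 mm above its underside); z up along its axis. It stands near the middle of the short blue caul.
- short_caul_center (a point): Second from the top: short blue plastic caul, a bar 58 wide (its x) x 96 long (its y) x 28 mm high (its z), about 0.15 kg. The point is its centre. It lies on the panel, roughly along it.
- panel_center (a point): Third: dark walnut panel with a narrow pale stripe along the middle of its top face, 54 wide (x) x 140 long (y) x 22 mm high (z, up out of the striped face), 0.10 to 0.16 kg. The point is its centre. It lies on the long caul.
- long_caul_center (a point): Bottom of the stack: long pale maple caul, 46 wide (x) x 180 long (y) x 30 mm high (z), 0.17 kg. The point is its centre. It lies across two bearers, tops 22 mm above the table and 110 mm apart, of a fixed dark steel bed, which stays where it is. The four parts of the stack are only laid on one another, about lengthwise and centred; each lower bar is narrower but longer than the one above, so its ends show and fingers that straddle one bar clear those below it.
- weight_pad_top (a point): Place of the steel weight: fixed round steel disc 92 mm in diameter with a black rubber pad 76 mm in diameter on it. The point is the centre of the rubber's top, 12 mm above the table.
- short_rest_top (a point): Place of the short blue caul: the shorter of two fixed green rests, a board 76 wide (x) x 160 long (y) mm with two pale cross bearers (16 mm wide, 60 mm apart) for the caul to lie on and a green upright stop at each end; 124 mm clear between the stops along y, no side walls; stops rise 20 mm above the bearers. The point is midway between the stops, at the height of the bearers' tops, 22 mm above the table (the board itself is 8 mm thick).
- drying_rack_top (a point): Place of the walnut panel: fixed white board 76 wide (x) x 160 long (y) x 8 mm thick with two yellow battens across it (16 mm wide, 100 mm apart, centred), no stops. The point is midway between the battens, at the height of their tops, 22 mm above the table; y runs along the board.
- long_rest_top (a point): Place of the long pale caul: the longer of two fixed green rests, a board 76 wide (x) x 228 long (y) mm with two pale cross bearers (16 mm wide, 120 mm apart) and a green upright stop at each end; 208 mm clear between the stops along y, no side walls; stops rise 20 mm above the bearers. The point is midway between the stops, at the height of the bearers' tops, 22 mm above the table (the board itself is 8 mm thick).
- glue_bottle: Yellow glue bottle with green cap, standing loose among the things, 54 mm in diameter and 150 mm high; origin at the centre of its underside, z up. Not to be knocked over or shifted. The places, the bed and the bottle stand at least 160 mm apart, centre to centre, all turned less than 0.35 rad from the table's axes. Also on the bench, not listed: a flat pencil and a steel rule (under 8 mm high) between the places, and taller bystanders outside them.
Not all that is in view belongs to the job. Leave any orange or red look-alike of the part that bears panel_center alone.

How it is judged:
On the way, in this order (a step that is already met when the one before it is completed fails the run):
1. the steel weight is in its place, on the rubber pad (horizontal distance between weight_center and weight_pad_top below 0.015 m and z of weight_center in the frame of weight_pad_top between 0.0235 and 0.0315 m and angle between weight_center's own z axis and vertical below 0.1 rad), for 0.2 s.
2. the blue caul is in its place, on the short rest (horizontal distance between short_caul_center and short_rest_top below 0.015 m and z of short_caul_center in the frame of short_rest_top between 0.01 and 0.018 m and angle between short_caul_center's own z axis and vertical below 0.1 rad and angle between the y axis of short_caul_center and the y axis of short_rest_top, either way round below 0.2 rad), for 0.2 s.
3. the walnut panel is in its place, on the drying rack (horizontal distance between panel_center and drying_rack_top below 0.015 m and z of panel_center in the frame of drying_rack_top between 0.007 and 0.015 m and angle between panel_center's own z axis and vertical below 0.1 rad and angle between the y axis of panel_center and the y axis of drying_rack_top, either way round below 0.2 rad), for 0.2 s.
4. the long maple caul is in its place, on the long rest (horizontal distance between long_caul_center and long_rest_top below 0.015 m and z of long_caul_center in the frame of long_rest_top between 0.011 and 0.019 m and angle between long_caul_center's own z axis and vertical below 0.1 rad and angle between the y axis of long_caul_center and the y axis of long_rest_top, either way round below 0.2 rad), for 0.2 s.
At the end, for the whole second after the job is handed in: Weight on pad, blue caul on short rest, panel on drying rack, long caul on long rest: each centre within 15 mm of its place's point, resting height within 4 mm, right side up within 0.1 rad, bars lengthwise within 0.2 rad, all released and still (under 0.02 m/s); bottle upright within 0.1 rad (all of step 1 and all of step 2 and all of step 3 and all of step 4 and contact force between the fingers and weight below 0.1 N and linear speed of each of weight, short_caul, panel, long_caul below 0.02 m/s and contact force between the fingers and short_caul below 0.1 N and contact force between the fingers and panel below 0.1 N and contact force between the fingers and long_caul below 0.1 N and angle between glue_bottle's own z axis and vertical below 0.1 rad); the robot touches nothing.
It fails at once if a lower part of the stack is moved more than 60 mm before the one above it is on its place (within 30 mm) ((distance of short_caul_center from where it was at the start of the episode above 0.06 m and horizontal distance between weight_center and weight_pad_top above 0.03 m) or (distance of panel_center from where it was at the start of the episode above 0.06 m and horizontal distance between short_caul_center and short_rest_top above 0.03 m) or (distance of long_caul_center from where it was at the start of the episode above 0.06 m and horizontal distance between panel_center and drying_rack_top above 0.03 m)).
It fails at once if a part is dropped or thrown (over 0.5 m/s out of the fingers: a fall of about 13 mm) ((contact force between the fingers and weight below 0.1 N and linear speed of weight above 0.5 m/s) or (contact force between the fingers and short_caul below 0.1 N and linear speed of short_caul above 0.5 m/s) or (contact force between the fingers and panel below 0.1 N and linear speed of panel above 0.5 m/s) or (contact force between the fingers and long_caul below 0.1 N and linear speed of long_caul above 0.5 m/s)).
It fails at once if the glue bottle is knocked over (leaning more than 0.3 rad) or pushed more than 40 mm (angle between glue_bottle's own z axis and vertical above 0.3 rad or distance of glue_bottle from where it was at the start of the episode above 0.04 m).
It also fails if it takes over 139 s, if anything falls off the work surface, if the arm or the gripper's body presses on something with over 40 N, if the wrist force passes 120 N, or if a joint passes its speed limit or range.

## Working session

There is one attempt and no reset: what is moved stays moved. The work goes in short steps, Python scripts to look and compute and a shell command to move; the robot and the scene stay as the last step left them, time stands still between calls to the robot, and variables do not carry over. Pictures are saved under pics/ and viewed, at most 14 in all, crops included, and the job is handed in when it is done.

```bash
ls; mkdir -p pics; python3 - <<'E'
from rig import sensors, eyes, r, spotter
import cv2
print(sensors.observe())
for n in ("top","scene"):
    s=eyes.snapshot(n); cv2.imwrite(f"pics/{n}0.png",s["color"]); print(n,s["intrinsics"],s["dist_coeffs"],s["xyz"],s["rotation"])
    for l in ["weight_center","short_caul_center","panel_center","long_caul_center","weight_pad_top","short_rest_top","drying_rack_top","long_rest_top","glue_bottle"]:
        try: print(l,[(d["p"],d["location"]) for d in spotter.recognise(s,l)])
        except Exception as e: print(l,e)
E
```

```text
pics
{'t': 0.0, 'joints': array([ 1.11047963e+00,  4.94190123e-01,  1.34611438e+00,  7.63907059e-06,
        1.30248639e+00, -9.54842770e-02]), 'dq': array([-0.00035667, -0.00117188, -0.00066063, -0.00019349, -0.00049437,
       -0.00034287]), 'joint_efforts': array([ 7.44238077e-04, -8.82162452e+01, -3.83889341e+01,  2.52360223e-04,
        1.00022097e-02,  1.45654974e-05]), 'ee_pos': array([0.22283246, 0.58357055, 0.2417016 ]), 'ee_rot': array([ 1.81407187e-01,  9.83407888e-01, -5.75123173e-04, -1.67901799e-04]), 'force': array([ 0.36936325,  0.21089744, -0.467304  ]), 'ft_torque': array([ 0.03695501,  0.00730077, -0.05670524]), 'finger_force': 0.0, 'finger_gap': 1.0008687520063904}
top [[442.48289107   0.         318.3367324 ]
 [  0.         442.48289107 243.07435554]
 [  0.           0.           1.        ]] [-0.10529037  0.          0.          0.          0.        ] [0.3583709  0.09167527 1.06802915] [ 0.71368269 -0.6987506   0.03793208 -0.03107686]
weight_center [(0.65, [252.3, 145.1])]
short_caul_center [(0.63, [250.9, 151.7]), (0.3, [252.4, 145.1])]
panel_center [(0.76, [2
[... 386 characters left out ...]
.69629575]
 [  0.         449.20383371 239.4160474 ]
 [  0.           0.           1.        ]] [-0.11685464  0.          0.          0.          0.        ] [ 1.17560368 -0.40482965  0.80615559] [ 0.79546705  0.41676095 -0.19962464 -0.39203633]
weight_center [(0.79, [416.9, 265.6])]
short_caul_center [(0.89, [416.6, 282.8])]
panel_center [(0.81, [341.7, 194.6]), (0.73, [402.0, 292.7]), (0.69, [323.2, 246.8]), (0.64, [456.1, 254.1])]
long_caul_center [(0.81, [408.1, 303.6]), (0.17, [236.4, 390.8])]
weight_pad_top [(0.78, [293.5, 294.1])]
short_rest_top [(0.63, [201.9, 334.9])]
drying_rack_top [(0.71, [329.8, 342.7])]
long_rest_top [(0.98, [234.3, 394.3])]
glue_bottle [(0.96, [373.1, 239.6])]
```

View pics/top0.png

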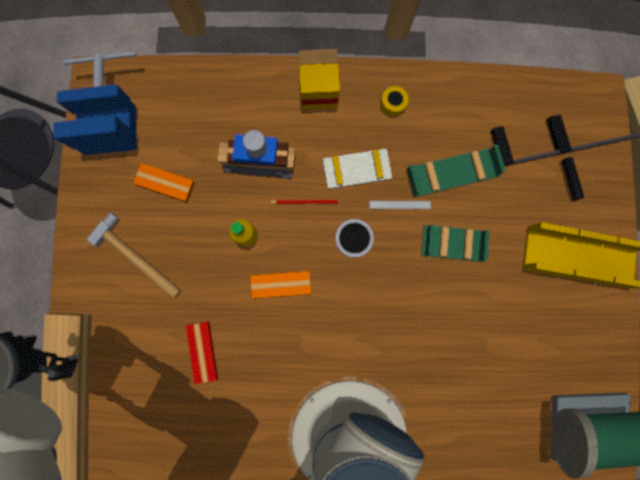

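View pics/scene0.png

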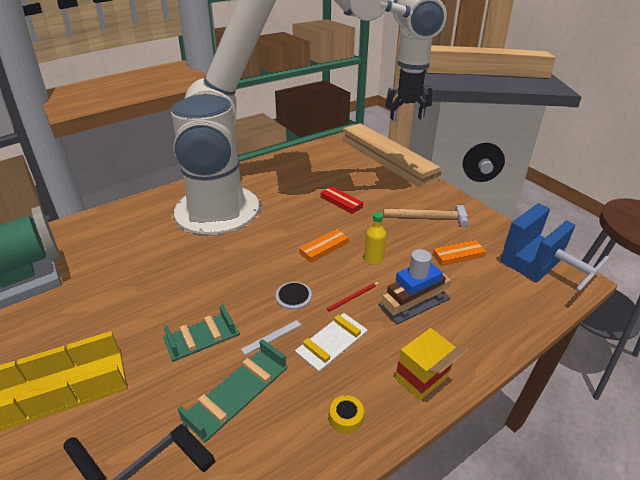

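The top view shows the stack at about (255,152), with the weight at (253,144). The long green rest is at (457,171), the rack at (357,168), the pad at (355,238), the short rest at (456,243) and the bottle at (242,235). Possible mistakes for the panel are the orange bars at (165,184) and (281,286) and the red bar at (201,351). The real panel is the dark one under the blue caul, at about (255,158).

```bash
cat > h.py <<'E'
from rig import sensors, eyes, r, spotter
import cv2, numpy as np
from scipy.spatial.transform import Rotation as R
def shot(n):
    st=sensors.observe(); s=eyes.snapshot(n)
    if n=="wrist":
        T=np.eye(4); T[:3,:3]=R.from_quat(st["ee_rot"]).as_matrix(); T[:3,3]=st["ee_pos"]; T=T@s["T_tool_cam"]
    else:
        T=np.eye(4); q=np.asarray(s["rotation"]); T[:3,:3]=R.from_quat(q).as_matrix() if q.size==4 else q; T[:3,3]=s["xyz"]
    v,u=np.mgrid[:480,:640]
    p=cv2.undistortPoints(np.stack([u,v],-1).reshape(-1,1,2).astype(float),s["intrinsics"],np.array(s["dist_coeffs"])).reshape(480,640,2)
    d=s["depth"]; c=np.dstack([p*d[...,None],d])
    s["T"]=T; s["W"]=c@T[:3,:3].T+T[:3,3]; s["W"][d==0]=np.nan
    return s
def rect(P):
    (c,(a,b),t)=cv2.minAreaRect(P[:,:2].astype(np.float32)*1000)
    if a>b: t+=90
    # long axis heading: angle of side b from world x is t+90
    t=(t+90)%180
    return np.round(c,1),sorted([round(a),round(b)]),round(t,1)  # mm, mm, deg of long axis from world +x
def blob(s,label,zlo,zhi,i=0):
    L=spotter.silhouettes(s,label)
    if not L: return print(label,"none")
    W=s["W"][L[i]["mask"]]; W=W[np.isfinite(W[:,0])]
    Z=W[(W[:,2]>zlo)&(W[:,2]<zhi)]
    print(label,L[i]["p"],len(Z),"z%",np.round(np.percentile(W[:,2],[5,50,95])*1000),"med",np.round(np.median(Z,0)*1000,1),*rect(Z))
E
python3 - <<'E'
from h import *
s=shot("top")
print(np.nanmedian(s["W"][300:340,300:400,2]), 'table')
blob(s,"weight_center",.13,.2); blob(s,"short_caul_center",.08,.12)
blob(s,"long_caul_center",.04,.065)
for l in ["weight_pad_top","short_rest_top","drying_rack_top","long_rest_top"]: blob(s,l,.004,.06)
blob(s,"glue_bottle",.02,.2)
cv2.imwrite("pics/crop.png",cv2.resize(s["color"][110:200,200:310],None,fx=5,fy=5,interpolation=cv2.INTER_CUBIC))
s=shot("scene")
for l in ["weight_pad_top","short_rest_top","drying_rack_top","long_rest_top"]: blob(s,l,.004,.06)
blob(s,"weight_center",.13,.2);blob(s,"short_caul_center",.08,.12)
E
```

```text
0.0005212895443622578 table
weight_center 0.85 396 z% [112. 157. 160.] med [660.7 225.2 157.2] [664.6 225.7] [42, 43] 2.0
short_caul_center 0.88 751 z% [ 79. 102. 106.] med [654.  227.8 102.4] [665.1 231.7] [60, 95] 86.7
long_caul_center 0.9 322 z% [11. 52. 57.] med [663.1 304.2  52.7] [663.6 235.4] [48, 180] 86.7
weight_pad_top 0.66 1125 z% [ 4. 11. 15.] med [475.8  -3.5  11.6] [475.7  -4.7] [90, 90] 179.5
short_rest_top 0.72 1993 z% [ 6. 11. 43.] med [ 468.7 -250.5   11.6] [ 470.7 -253. ] [76, 169] 85.9
drying_rack_top 0.61 1957 z% [ 5.  9. 24.] med [648.4  -8.6   9.6] [649.9  -8.6] [79, 159] 101.4
long_rest_top 0.67 2874 z% [ 6. 10. 42.] med [ 648.6 -254.6   10.5] [ 650.3 -256.1] [78, 246] 105.5
glue_bottle 0.66 545 z% [ 29. 103. 151.] med [470.9 248.2 103.5] [476.  255.4] [51, 52] 157.3
weight_pad_top 0.94 781 z% [ 4. 11. 14.] med [481.   -7.2  11.1] [474.8  -4.7] [90, 92] 18.8
short_rest_top 0.86 1887 z% [ 6. 10. 43.] med [ 476.5 -251.5    9.6] [ 469.  -247.6] [80, 160] 85.1
drying_rack_top 0.67 1902 z% [ 6.  9. 23.] med [653.3 -14.7   9.2] [649.2  -8.8] [77, 162] 100.5
long_rest_top 0.61 3920 z% [ 6.  9. 42.] med [ 651.4 -253.7    9.3] [ 647.6 -248.7] [78, 230] 105.1
weight_center 0.67 362 z% [103. 142. 158.] med [670.5 219.2 154.9] [665.1 227.1] [43, 46] 119.5
short_caul_center 0.82 633 z% [ 77.  99. 103.] med [681.5 206.5  99.9] [665.1 231.4] [62, 96] 85.6
```

View pics/crop.png

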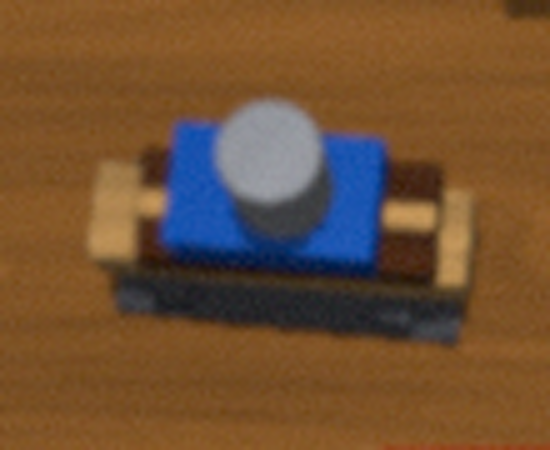

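Weight confirmed on the blue caul at about (665,226) mm with its top at 157 mm, and the stripe is visible on the dark panel below. I'm setting out for the stack.

```bash
python3 -m creep '[[[0.5,-0.4,0,0,0,-0.7],[0.5,-0.4,0,0,0,-0.7],[0.5,-0.4,0,0,0,-0.7],[0.5,-0.4,0,0,0,-0.7],[0.5,-0.4,0,0,0,-0.7],[0.5,-0.4,0,0,0,-0.7],[0.5,-0.4,0,0,0,-0.7],[0.5,-0.4,0,0,0,-0.7],[0.5,-0.4,0,0,0,-0.7],[0.5,-0.4,0,0,0,-0.7]]]' -1
python3 -m creep '[[[0.4,-0.4,0,0,0,-0.6],[0.4,-0.4,0,0,0,-0.6],[0.4,-0.4,0,0,0,-0.6],[0.4,-0.4,0,0,0,-0.6],[0.4,-0.3,0,0,0,-0.6],[0.4,-0.3,0,0,0,-0.6],[0.4,-0.3,0,0,0,-0.5],[0.4,-0.3,0,0,0,-0.5],[0.3,-0.2,0,0,0,-0.5],[0.2,-0.1,0,0,0,0]]]' -1
python3 - <<'E'
from h import *
st=sensors.observe(); m=R.from_quat(st["ee_rot"]).as_matrix(); print(st["ee_pos"],"tool y heading",np.degrees(np.arctan2(m[1,1],m[0,1])),m[:,2],st["joints"])
s=shot("wrist"); cv2.imwrite("pics/w1.png",s["color"])
W=s["W"].reshape(-1,3)
for n,lo,hi in (("weight",.148,.165),("blue",.095,.108),("panel",.068,.08),("long",.046,.058)):
    P=W[(W[:,2]>lo)&(W[:,2]<hi)&(abs(W[:,0]-.665)<.08)&(abs(W[:,1]-.23)<.13)]
    print(n,len(P), *(rect(P) if len(P)>20 else ()), np.median(P,0) if len(P) else 0)
E
```

```text
t: 2.8
ee_pos: [0.474, 0.3829, 0.2424]
ee_rot: [0.523, 0.852, 0.0, 0.0]
force: [0.5, 0.7, -0.5]
finger_gap: 1.002
finger_force: 0.0
t: 3.8
ee_pos: [0.659, 0.2278, 0.2421]
ee_rot: [0.729, 0.684, -0.0, 0.0]
force: [-0.1, -0.0, 0.2]
finger_gap: 1.0
finger_force: 0.0
[0.65896146 0.22784552 0.24212141] tool y heading -3.6157646055410058 [ 1.28564510e-05 -1.33707740e-04 -9.99999991e-01] [ 2.47374297e-01  5.99355158e-01  1.14624469e+00 -1.34839906e-04
  1.39601308e+00  3.10504745e-01]
weight 4255 [664.4 228.4] [45, 45] 0.8 [0.66424045 0.23001269 0.1570666 ]
blue 4906 [664.3 233.4] [58, 96] 85.7 [0.66443466 0.26012393 0.10211273]
panel 2482 [663.8 230.3] [54, 140] 87.8 [0.66528959 0.28725397 0.07422959]
long 2110 [663.9 236.3] [46, 180] 86.1 [0.66815796 0.31234592 0.05212912]
```

```bash
python3 -m creep '[[[0.1,0,-0.3,0,0,0],[0,0.01,-0.3,0,0,0],[0,0,-0.3,0,0,0],[0,0,-0.3,0,0,0],[0,0,-0.3,0,0,0],[0,0,-0.3,0,0,0],[0,0,-0.3,0,0,0],[0,0,-0.2,0,0,0],[0,0,0,0,0,0],[0,0,0,0,0,0]]]' -1
python3 -m creep '[[[0,0,0,0,0,0],[0,0,0,0,0,0],[0,0,0,0,0,0],[0,0,0,0,0,0],[0,0,0,0,0,0],[0,0,0,0,0,0],[0,0,0,0,0,0],[0,0,0,0,0,0],[0,0,0,0,0,0],[0,0,0,0,0,0]]]' 1
```

```text
t: 4.85
ee_pos: [0.6632, 0.2294, 0.1274]
ee_rot: [0.728, 0.685, 0.0, 0.0]
force: [0.4, -0.3, -0.3]
finger_gap: 0.998
finger_force: 0.0
t: 5.85
ee_pos: [0.6639, 0.2294, 0.1283]
ee_rot: [0.728, 0.685, 0.001, 0.001]
force: [2.7, -0.4, 5.4]
finger_gap: 0.528
finger_force: 61.7
```

```bash
python3 -m creep '[[[0,0,0.1,0,0,0],[0,0,0.1,0,0,0],[0,0,0.2,0,0,0],[0,0,0.2,0,0,0],[0,0,0.3,0,0,0],[0,0,0.3,0,0,0],[0,0,0.2,0,0,0],[-0.1,-0.1,0,0,0,0],[-0.2,-0.3,0,0,0,0],[-0.3,-0.4,0,0,0,0]]]'
python3 -m creep '[[[-0.4,-0.5,0,0,0,0],[-0.4,-0.5,0,0,0,0],[-0.4,-0.5,0,0,0,0],[-0.4,-0.5,0,0,0,0],[-0.4,-0.5,0,0,0,0],[-0.4,-0.5,0,0,0,0],[-0.4,-0.4,0,0,0,0],[-0.2,-0.3,0,0,0,0],[-0.1,-0.1,0,0,0,0],[0,0,0,0,0,0]]]'
python3 - <<'E'
from h import *
print(sensors.observe()["ee_pos"]); s=shot("top"); blob(s,"weight_center",.15,.26)
s=shot("wrist"); cv2.imwrite("pics/w2.png",s["color"])
W=s["W"].reshape(-1,3);P=W[(W[:,2]>.005)&(W[:,2]<.018)&(abs(W[:,0]-.475)<.07)&(abs(W[:,1]+.005)<.07)]; print(len(P),rect(P))
E
```

```text
t: 6.85
ee_pos: [0.6323, 0.1891, 0.1967]
ee_rot: [0.728, 0.685, -0.0, -0.0]
force: [-0.3, -1.0, -6.7]
finger_gap: 0.519
finger_force: 62.6
t: 7.85
ee_pos: [0.4772, -0.001, 0.1973]
ee_rot: [0.729, 0.685, -0.0, -0.0]
force: [-0.5, 0.3, -7.8]
finger_gap: 0.526
finger_force: 62.8
[ 0.47724257 -0.00103468  0.19727438]
weight_center none
8042 (array([ 4.757e+02, -1.000e-01]), [86, 91], 178.6)
```

View pics/w2.png

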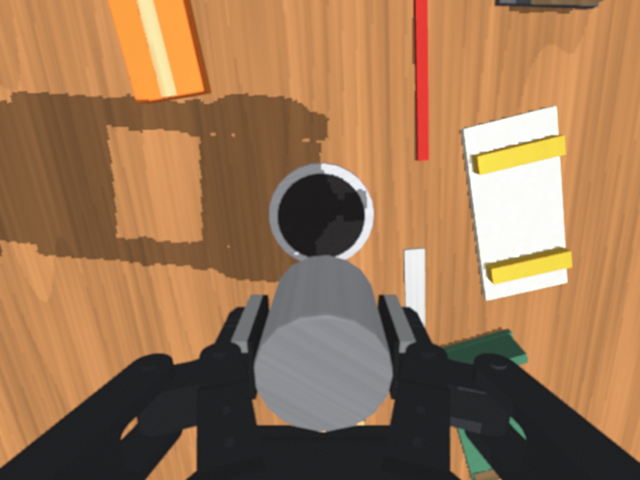

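```bash
python3 -m creep '[[[-0.04,-0.04,-0.4,0,0,0],[0,0,-0.5,0,0,0],[0,0,-0.5,0,0,0],[0,0,-0.5,0,0,0],[0,0,-0.5,0,0,0],[0,0,-0.3,0,0,0],[0,0,-0.2,0,0,0],[0,0,-0.1,0,0,0],[0,0,-0.06,0,0,0],[0,0,0,0,0,0]]]'
python3 -m creep '[[[0,0,-0.02,0,0,0],[0,0,-0.02,0,0,0],[0,0,-0.02,0,0,0],[0,0,-0.02,0,0,0],[0,0,-0.02,0,0,0],[0,0,0,0,0,0],[0,0,0,0,0,0],[0,0,0,0,0,0],[0,0,0,0,0,0],[0,0,0,0,0,0]]]'
```

```text
t: 9.0
ee_pos: [0.4763, -0.0025, 0.0444]
ee_rot: [0.728, 0.685, 0.0, 0.0]
force: [-0.5, -0.4, -7.1]
finger_gap: 0.525
finger_force: 62.8
t: 10.0
ee_pos: [0.476, -0.0026, 0.0393]
ee_rot: [0.728, 0.685, 0.0, 0.0]
force: [0.1, 0.8, -7.0]
finger_gap: 0.524
finger_force: 62.9
```

```bash
python3 -m creep '[[[0,0,-0.02,0,0,0],[0,0,0,0,0,0],[0,0,-0.02,0,0,0],[0,0,0,0,0,0],[0,0,0,0,0,0],[0,0,0,0,0,0],[0,0,0,0,0,0],[0,0,0,0,0,0],[0,0,0,0,0,0],[0,0,0,0,0,0]]]'
```

```text
t: 11.0
ee_pos: [0.4761, -0.0026, 0.0381]
ee_rot: [0.728, 0.685, 0.0, 0.0]
force: [-3.8, -0.7, 19.9]
finger_gap: 0.528
finger_force: 65.1
```

```bash
python3 -m creep '[[[0,0,0,0,0,0],[0,0,0,0,0,0],[0,0,0,0,0,0],[0,0,0,0,0,0],[0,0,0,0,0,0],[0,0,0.2,0,0,0],[0,0,0.4,0,0,0],[0,0,0.7,0,0,0],[0,0,0.8,0,0,0],[0,0,0.9,0,0,0]]]' -1
python3 -m creep '[[[0.3,0.4,0.4,0,0,0],[0.4,0.5,0.4,0,0,0],[0.5,0.6,0,0,0,0],[0.5,0.6,0,0,0,0],[0.5,0.6,0,0,0,0],[0.5,0.6,0,0,0,0],[0.5,0.6,0,0,0,0],[0.4,0.5,0,0,0,0],[0.15,0.3,0,0,0,0],[0,0,0,0,0,0]]]'
cat > look.py <<'E'
from h import *
st=sensors.observe(); m=R.from_quat(st["ee_rot"]).as_matrix(); print(st["ee_pos"],"tool y heading",np.degrees(np.arctan2(m[1,1],m[0,1])))
W=shot("wrist")["W"].reshape(-1,3)
for n,lo,hi in (("weight",.148,.165),("blue",.095,.108),("panel",.068,.08),("long",.046,.058)):
    P=W[(W[:,2]>lo)&(W[:,2]<hi)&(abs(W[:,0]-.665)<.08)&(abs(W[:,1]-.23)<.13)]
    if len(P)>20: print(n,len(P), *rect(P), np.median(P,0))
E
python3 look.py; python3 -c "
from h import *
s=shot('top'); blob(s,'weight_center',.06,.08)"
```

```text
t: 12.0
ee_pos: [0.4752, -0.0025, 0.1891]
ee_rot: [0.728, 0.685, -0.0, -0.0]
force: [1.3, -0.9, 0.0]
finger_gap: 0.998
finger_force: 0.0
t: 13.0
ee_pos: [0.6638, 0.2343, 0.2275]
ee_rot: [0.728, 0.686, 0.0, -0.0]
force: [0.0, -0.4, 0.0]
finger_gap: 0.999
finger_force: 0.0
[0.66380278 0.23425248 0.22748768] tool y heading -3.402497484600899
blue 10435 [664.4 233.4] [58, 96] 85.9 [0.66447179 0.23787743 0.10214889]
panel 2736 [665.1 230.9] [56, 139] 87.7 [0.66525958 0.28714961 0.07423606]
long 2228 [664.1 236.8] [46, 180] 86.2 [0.6684779  0.31265672 0.05210033]
weight_center 0.68 297 z% [31. 67. 70.] med [474.7  -4.8  67.6] [474.9  -5.1] [42, 43] 136.3
```

```bash
python3 -m creep '[[[0.01,-0.02,-0.4,0,0,0],[0,0,-0.5,0,0,0],[0,0,-0.5,0,0,0],[0,0,-0.5,0,0,0],[0,0,-0.4,0,0,0],[0,0,-0.3,0,0,0],[0,0,-0.2,0,0,0],[0,0,-0.06,0,0,0],[0,0,0,0,0,0],[0,0,0,0,0,0]]]' -1
python3 -m creep '[[[0,0,0,0,0,0],[0,0,0,0,0,0],[0,0,0,0,0,0],[0,0,0,0,0,0],[0,0,0,0,0,0],[0,0,0,0,0,0],[0,0,0,0,0,0],[0,0,0,0,0,0],[0,0,0,0,0,0],[0,0,0,0,0,0]]]' 1
```

```text
t: 14.15
ee_pos: [0.6645, 0.2315, 0.0852]
ee_rot: [0.728, 0.685, 0.001, 0.0]
force: [0.3, -0.5, -0.2]
finger_gap: 1.003
finger_force: 0.0
t: 15.15
ee_pos: [0.6645, 0.2315, 0.0852]
ee_rot: [0.728, 0.685, 0.001, 0.0]
force: [-0.3, 0.5, 6.9]
finger_gap: 0.669
finger_force: 64.3
```

```bash
python3 -m creep '[[[0,0,0.1,0,0,0],[0,0,0.2,0,0,0],[0,0,0.4,0,0,0],[0,0,0.5,0,0,0],[0,0,0.5,0,0,0],[0,0,0.3,0,0,0],[-0.1,-0.2,0,0,0,0],[-0.1,-0.4,0,0,0,0],[-0.2,-0.5,0,0,0,0],[-0.3,-0.6,0,0,0,0]]]'
python3 -m creep '[[[-0.3,-0.8,0,0,0,0],[-0.3,-0.8,0,0,0,0],[-0.3,-0.8,0,0,0,0],[-0.3,-0.8,0,0,0,0],[-0.3,-0.8,0,0,0,0],[-0.3,-0.8,0,0,0,0],[-0.3,-0.7,0,0,0,0],[-0.3,-0.6,0,0,0,0],[-0.2,-0.4,0,0,0,0],[-0.1,-0.2,0,0,0,0]]]'
python3 - <<'E'
from h import *
st=sensors.observe();print(st["ee_pos"],st["finger_force"])
s=shot("wrist"); cv2.imwrite("pics/w3.png",s["color"])
W=s["W"].reshape(-1,3)
for lo,hi in ((.004,.03),(.036,.05)):
    P=W[(W[:,2]>lo)&(W[:,2]<hi)&(abs(W[:,0]-.470)<.08)&(abs(W[:,1]+.25)<.13)]; print(len(P),rect(P))
s=shot("top"); blob(s,"short_rest_top",.004,.06);
E
```

```text
t: 16.15
ee_pos: [0.6278, 0.1453, 0.1828]
ee_rot: [0.728, 0.685, -0.001, -0.0]
force: [-0.0, -0.3, -0.6]
finger_gap: 0.669
finger_force: 64.3
t: 17.15
ee_pos: [0.4919, -0.1901, 0.1834]
ee_rot: [0.729, 0.684, -0.0, -0.001]
force: [0.1, 0.2, -1.8]
finger_gap: 0.666
finger_force: 64.2
[ 0.4919335  -0.19009088  0.18338846] 64.22906041145325
383 (array([ 474.6, -170.8]), [3, 75], 175.8)
0 (array([0., 0.]), [0, 0], 90.0)
short_rest_top 0.73 527 z% [ 6. 13. 45.] med [ 463.5 -186.8   12.4] [ 464.6 -189.2] [66, 72] 57.9
```

View pics/w3.png

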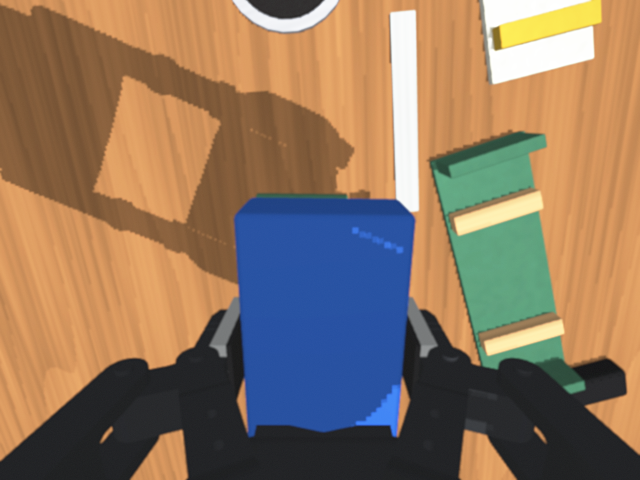

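```bash
python3 -m creep '[[[-0.16,-0.4,0,0,0,0],[-0.16,-0.4,0,0,0,0],[-0.14,-0.3,0,0,0,0],[0,-0.1,-0.2,0,0,0],[0,0,-0.4,0,0,0],[0,0,-0.5,0,0,0],[0,0,-0.5,0,0,0],[0,0,-0.3,0,0,0],[0,0,-0.1,0,0,0],[0,0,0,0,0,0]]]'
python3 -m creep '[[[0,0,-0.3,0,0,0],[0,0,-0.3,0,0,0],[0,0,-0.2,0,0,0],[0,0,-0.1,0,0,0],[0,0,-0.04,0,0,0],[0,0,0,0,0,0],[0,0,0,0,0,0],[0,0,0,0,0,0],[0,0,0,0,0,0],[0,0,0,0,0,0]]]'
```

```text
t: 18.3
ee_pos: [0.471, -0.2476, 0.0835]
ee_rot: [0.728, 0.685, -0.0, -0.001]
force: [-0.5, -1.6, -1.4]
finger_gap: 0.671
finger_force: 64.2
t: 19.3
ee_pos: [0.471, -0.2487, 0.0375]
ee_rot: [0.728, 0.685, 0.0, 0.0]
force: [0.1, -0.9, -0.7]
finger_gap: 0.664
finger_force: 64.2
```

```bash
python3 -m creep '[[[-0.04,-0.03,0,0,0,0],[0,0,-0.04,0,0,0],[0,0,-0.02,0,0,0],[0,0,-0.02,0,0,0],[0,0,-0.01,0,0,0],[0,0,0,0,0,0],[0,0,0,0,0,0],[0,0,0,0,0,0],[0,0,0,0,0,0],[0,0,0,0,0,0]]]'
```

```text
t: 20.3
ee_pos: [0.4689, -0.2501, 0.0332]
ee_rot: [0.728, 0.685, -0.0, 0.0]
force: [-1.2, 0.9, 11.7]
finger_gap: 0.666
finger_force: 65.7
```

Contact made. Next I release, rise and return to the stack.

```bash
python3 -m creep '[[[0,0,0,0,0,0],[0,0,0,0,0,0],[0,0,0,0,0,0],[0,0,0,0,0,0],[0,0,0,0,0,0],[0,0,0.2,0,0,0],[0,0,0.4,0,0,0],[0,0,0.7,0,0,0],[0,0,0.8,0,0,0],[0,0,0.9,0,0,0]]]' -1
python3 -m creep '[[[0.1,0.4,0.4,0,0,0],[0.2,0.7,0.2,0,0,0],[0.4,0.9,0,0,0,0],[0.4,0.9,0,0,0,0],[0.4,0.9,0,0,0,0],[0.4,0.9,0,0,0,0],[0.4,0.9,0,0,0,0],[0.4,0.9,0,0,0,0],[0.4,0.9,0,0,0,0],[0.4,0.9,0,0,0,0]]]'
python3 -m creep '[[[0.2,0.7,0,0,0,0],[0.1,0.5,0,0,0,0],[0.1,0.2,0,0,0,0],[0,0,0,0,0,0],[0,0,0,0,0,0],[0,0,0,0,0,0],[0,0,0,0,0,0],[0,0,0,0,0,0],[0,0,0,0,0,0],[0,0,0,0,0,0]]]'
python3 look.py; python3 -c "
from h import *
s=shot('top'); blob(s,'short_caul_center',.044,.06);blob(s,'weight_center',.06,.08);blob(s,'short_rest_top',.004,.06)
blob(s,'drying_rack_top',.004,.03)
blob(s,'drying_rack_top',.018,.03)"
```

```text
t: 21.3
ee_pos: [0.4683, -0.2497, 0.1845]
ee_rot: [0.728, 0.685, -0.0, -0.001]
force: [1.1, -0.7, 0.0]
finger_gap: 1.002
finger_force: 0.0
t: 22.3
ee_pos: [0.6442, 0.167, 0.2137]
ee_rot: [0.728, 0.685, 0.0, 0.0]
force: [1.5, -1.0, 1.4]
finger_gap: 1.001
finger_force: 0.0
t: 23.3
ee_pos: [0.664, 0.2347, 0.2128]
ee_rot: [0.728, 0.685, 0.0, -0.0]
force: [0.3, 0.6, 0.5]
finger_gap: 1.003
finger_force: 0.0
[0.66398505 0.23466664 0.21282245] tool y heading -3.515072976099234
panel 12854 [664.  230.6] [54, 140] 87.7 [0.66431956 0.23890214 0.07419655]
long 2358 [663.3 237. ] [47, 179] 86.1 [0.66884735 0.3129313  0.05215089]
short_caul_center 0.73 960 z% [34. 50. 54.] med [ 469.6 -247.2   50.7] [ 470.4 -248.4] [58, 97] 87.3
weight_center 0.8 298 z% [44. 67. 71.] med [475.2  -4.9  67.7] [476.   -4.7] [41, 44] 179.3
short_rest_top 0.81 953 z% [ 5. 19. 45.] med [ 460.4 -209.5   20.3] [ 470.  -252.5] [74, 168] 85.6
drying_rack_top 0.95 1936 z% [ 6. 10. 24.] med [647.9  -8.4   9.6] [649.9  -8.6] [78, 159] 100.7
drying_rack_top 0.95 370 z% [ 6. 10. 24.] med [647.5  28.8  22.8] [649.8  -9.7] [71, 117] 100.4
```

```bash
python3 -m creep '[[[0,-0.08,-0.4,0,0,0.2],[0,0,-0.5,0,0,0],[0,0,-0.5,0,0,0],[0,0,-0.5,0,0,0],[0,0,-0.5,0,0,0],[0,0,-0.3,0,0,0],[0,0,-0.2,0,0,0],[0,0,-0.15,0,0,0],[0,0,0,0,0,0],[0,0,0,0,0,0]]]' -1
python3 -m creep '[[[0,0,0,0,0,0],[0,0,0,0,0,0],[0,0,0,0,0,0],[0,0,0,0,0,0],[0,0,0,0,0,0],[0,0,0,0,0,0],[0,0,0,0,0,0],[0,0,0,0,0,0],[0,0,0,0,0,0],[0,0,0,0,0,0]]]' 1
```

```text
t: 24.65
ee_pos: [0.6644, 0.231, 0.061]
ee_rot: [0.721, 0.693, 0.0, 0.0]
force: [0.4, -0.3, -0.6]
finger_gap: 1.003
finger_force: 0.0
t: 25.65
ee_pos: [0.6644, 0.231, 0.0613]
ee_rot: [0.721, 0.693, 0.001, 0.0]
force: [-1.2, -0.1, 7.2]
finger_gap: 0.619
finger_force: 63.9
```

```bash
python3 -m creep '[[[0,0,0.1,0,0,0],[0,0,0.2,0,0,0],[0,0,0.4,0,0,0],[0,0,0.5,0,0,0],[0,0,0.4,0,0,0],[0,0,0.2,0,0,0.1],[0,-0.1,0,0,0,0.2],[0,-0.3,0,0,0,0.2],[-0.1,-0.4,0,0,0,0.2],[0,-0.5,0,0,0,0.2]]]'
python3 -m creep '[[[-0.1,-0.6,0,0,0,0.2],[0,-0.6,0,0,0,0.2],[-0.1,-0.6,0,0,0,0.2],[0,-0.6,0,0,0,0.2],[0,-0.5,0,0,0,0.2],[0,-0.3,0,0,0,0.2],[0,-0.2,0,0,0,0.1],[0,-0.1,0,0,0,0],[0,0,0,0,0,0],[0,0,0,0,0,0]]]'
python3 - <<'E'
from h import *
st=sensors.observe(); m=R.from_quat(st["ee_rot"]).as_matrix(); print(st["ee_pos"],"tool y heading",np.degrees(np.arctan2(m[1,1],m[0,1])))
s=shot("wrist"); cv2.imwrite("pics/w4.png",s["color"])
W=s["W"].reshape(-1,3)
P=W[(W[:,2]>.004)&(W[:,2]<.03)&(abs(W[:,0]-.65)<.08)&(abs(W[:,1]+.01)<.13)]; print(len(P),rect(P) if len(P)>9 else 0)
E
```

```text
t: 26.65
ee_pos: [0.6577, 0.1654, 0.1489]
ee_rot: [0.687, 0.727, -0.001, -0.001]
force: [0.3, 0.3, -0.3]
finger_gap: 0.619
finger_force: 63.1
t: 27.65
ee_pos: [0.6489, -0.0085, 0.1501]
ee_rot: [0.637, 0.771, -0.0, -0.0]
force: [-0.1, 0.2, -1.1]
finger_gap: 0.622
finger_force: 63.1
[ 0.64886559 -0.00848123  0.15005048] tool y heading 10.916210229839141
3029 (array([611.6, -22.6]), [74, 225], 73.8)
```

View pics/w4.png

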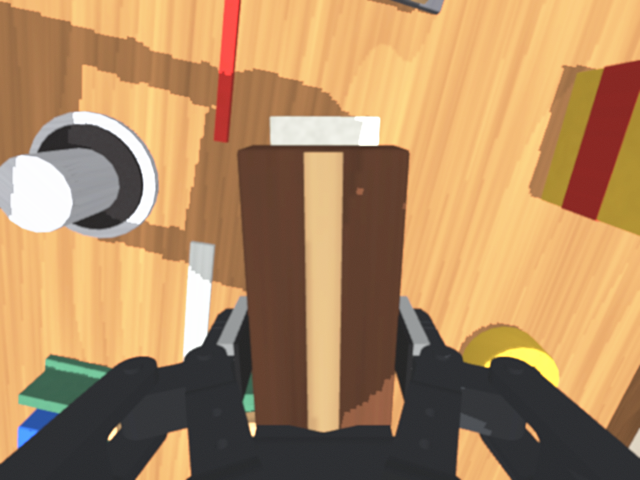

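The panel is held square, stripe up, with the rack's end showing centred just beyond it at (325,130). Lowering.

```bash
python3 -m creep '[[[0.02,0,-0.3,0,0,0],[0,0,-0.4,0,0,0],[0,0,-0.4,0,0,0],[0,0,-0.4,0,0,0],[0,0,-0.4,0,0,0],[0,0,-0.2,0,0,0],[0,0,-0.1,0,0,0],[0,0,-0.06,0,0,0],[0,0,0,0,0,0],[0,0,0,0,0,0]]]'
python3 -m creep '[[[0,0,-0.04,0,0,0],[0,0,-0.02,0,0,0],[0,0,-0.02,0,0,0],[0,0,-0.02,0,0,0],[0,0,-0.02,0,0,0],[0,0,0,0,0,0],[0,0,0,0,0,0],[0,0,0,0,0,0],[0,0,0,0,0,0],[0,0,0,0,0,0]]]'
```

```text
t: 28.7
ee_pos: [0.6504, -0.0092, 0.038]
ee_rot: [0.637, 0.771, 0.0, 0.0]
force: [0.8, -0.0, -1.3]
finger_gap: 0.619
finger_force: 63.1
t: 29.7
ee_pos: [0.65, -0.0091, 0.0313]
ee_rot: [0.637, 0.771, 0.0, 0.0]
force: [-0.6, -0.8, 1.1]
finger_gap: 0.618
finger_force: 63.2
```

```bash
python3 -m creep '[[[0,0,-0.01,0,0,0],[0,0,0,0,0,0],[0,0,0,0,0,0],[0,0,0,0,0,0],[0,0,0,0,0,0],[0,0,0,0,0,0],[0,0,0,0,0,0],[0,0,0,0,0,0],[0,0,0,0,0,0],[0,0,0,0,0,0]]]' -1
python3 -m creep '[[[0,0,0.2,0,0,0],[0,0,0.4,0,0,0],[0,0,0.6,0,0,0],[0,0,0.6,0,0,-0.3],[0,0.3,0.6,0,0,-0.3],[0.1,0.5,0.6,0,0,-0.3],[0,0.6,0.4,0,0,-0.4],[0.1,0.6,0,0,0,-0.4],[0,0.6,0,0,0,-0.4],[0.1,0.6,0,0,0,-0.4]]]'
python3 -m creep '[[[0,0.6,0,0,0,0],[0,0.5,0,0,0,0],[0,0.4,0,0,0,0],[0,0.2,0,0,0,0],[0,0,0,0,0,0],[0,0,0,0,0,0],[0,0,0,0,0,0],[0,0,0,0,0,0],[0,0,0,0,0,0],[0,0,0,0,0,0]]]'
python3 look.py; python3 -c "
from h import *
s=shot('top'); W=s['W'].reshape(-1,3); P=W[(W[:,2]>.036)&(W[:,2]<.06)&(abs(W[:,0]-.65)<.06)&(abs(W[:,1]+.01)<.1)];print('panel',len(P),rect(P),np.median(P,0))
blob(s,'short_caul_center',.044,.06);blob(s,'weight_center',.06,.08);blob(s,'long_rest_top',.004,.06);blob(s,'long_rest_top',.018,.03)
s=shot('scene'); blob(s,'long_rest_top',.004,.06);blob(s,'long_rest_top',.018,.03)"
```

```text
t: 30.7
ee_pos: [0.65, -0.0091, 0.0308]
ee_rot: [0.637, 0.771, -0.0, -0.0]
force: [0.1, -0.8, -0.0]
finger_gap: 0.998
finger_force: 0.0
t: 31.7
ee_pos: [0.6646, 0.1521, 0.202]
ee_rot: [0.733, 0.681, 0.0, 0.0]
force: [0.7, 0.1, -0.4]
finger_gap: 0.999
finger_force: 0.0
t: 32.7
ee_pos: [0.665, 0.2355, 0.2008]
ee_rot: [0.732, 0.681, -0.0, -0.0]
force: [0.5, 0.1, -0.6]
finger_gap: 1.001
finger_force: 0.0
[0.66502698 0.23549178 0.20078819] tool y heading -4.1276213866347415
long 13475 [664.2 237.1] [46, 179] 86.3 [0.66481873 0.24948767 0.05210401]
panel 1325 (array([650.8,  -9.9]), [57, 139], 102.0) [ 0.64940107 -0.00990364  0.04493352]
short_caul_center 0.71 934 z% [44. 51. 54.] med [ 469.6 -247.    50.7] [ 470.  -248.5] [56, 95] 85.5
weight_center 0.72 309 z% [20. 67. 70.] med [476.6  -4.9  67.5] [475.7  -4.8] [44, 44] 137.9
long_rest_top 0.81 2858 z% [ 6. 10. 42.] med [ 648.2 -253.6   10.4] [ 651.  -251.1] [83, 235] 104.7
long_rest_top 0.81 523 z% [ 6. 10. 42.] med [ 649.6 -295.2   23. ] [ 648.3 -248.7] [71, 229] 105.1
long_rest_top 0.65 3900 z% [ 6.  9. 42.] med [ 651.4 -254.2    9.3] [ 647.2 -249.3] [79, 230] 105.3
long_rest_top 0.65 668 z% [ 6.  9. 42.] med [ 649.3 -292.4   22.5] [ 648.3 -250.3] [72, 225] 105.0
```

```bash
python3 -m creep '[[[0,0.02,-0.4,0,0,0],[0,0,-0.5,0,0,0],[0,0,-0.5,0,0,0],[0,0,-0.5,0,0,0],[0,0,-0.5,0,0,0],[0,0,-0.4,0,0,0],[0,0,-0.3,0,0,0],[0,0,-0.2,0,0,0],[0,0,0,0,0,0],[0,0,0,0,0,0]]]' -1
python3 -m creep '[[[0,0,0,0,0,0],[0,0,0,0,0,0],[0,0,0,0,0,0],[0,0,0,0,0,0],[0,0,0,0,0,0],[0,0,0,0,0,0],[0,0,0,0,0,0],[0,0,0,0,0,0],[0,0,0,0,0,0],[0,0,0,0,0,0]]]' 1
```

```text
t: 34.15
ee_pos: [0.6654, 0.237, 0.0365]
ee_rot: [0.732, 0.681, 0.0, 0.0]
force: [0.4, 0.1, 0.6]
finger_gap: 1.0
finger_force: 0.0
t: 35.15
ee_pos: [0.6653, 0.237, 0.0367]
ee_rot: [0.732, 0.681, 0.0, 0.0]
force: [-1.1, -0.4, 7.3]
finger_gap: 0.528
finger_force: 62.2
```

```bash
python3 -m creep '[[[0,0,0.1,0,0,0],[0,0,0.3,0,0,0],[0,0,0.5,0,0,0],[0,0,0.6,0,0,0],[0,0,0.5,0,0,0],[0,0,0.2,0,0,0],[0,-0.2,0,0,0,0.1],[0,-0.4,0,0,0,0.2],[0,-0.6,0,0,0,0.2],[0,-0.7,0,0,0,0.2]]]'
python3 -m creep '[[[-0.04,-0.8,0,0,0,0.25],[-0.04,-0.8,0,0,0,0.25],[-0.04,-0.8,0,0,0,0.25],[-0.04,-0.8,0,0,0,0.25],[-0.04,-0.8,0,0,0,0.25],[-0.04,-0.8,0,0,0,0.25],[-0.04,-0.8,0,0,0,0.25],[-0.04,-0.8,0,0,0,0.25],[0,-0.6,0,0,0,0.2],[0,-0.4,0,0,0,0.2]]]'
python3 -m creep '[[[0,-0.2,0,0,0,0.05],[0,-0.1,0,0,0,0],[0,0,0,0,0,0],[0,0,0,0,0,0],[0,0,0,0,0,0],[0,0,0,0,0,0],[0,0,0,0,0,0],[0,0,0,0,0,0],[0,0,0,0,0,0],[0,0,0,0,0,0]]]'
python3 - <<'E'
from h import *
st=sensors.observe(); m=R.from_quat(st["ee_rot"]).as_matrix(); print(st["ee_pos"],"tool y heading",np.degrees(np.arctan2(m[1,1],m[0,1])))
s=shot("wrist"); cv2.imwrite("pics/w5.png",s["color"])
W=s["W"].reshape(-1,3)
P=W[(W[:,2]>.004)&(W[:,2]<.05)&(abs(W[:,0]-.625)<.07)&(abs(W[:,1]+.17)<.07)]; print(len(P),rect(P) if len(P)>9 else 0)
E
```

```text
t: 36.15
ee_pos: [0.6639, 0.1408, 0.1442]
ee_rot: [0.706, 0.709, -0.001, -0.001]
force: [0.2, 0.1, -2.1]
finger_gap: 0.525
finger_force: 61.6
t: 37.15
ee_pos: [0.6475, -0.2309, 0.1442]
ee_rot: [0.612, 0.791, -0.0, -0.001]
force: [0.1, 0.6, -1.2]
finger_gap: 0.532
finger_force: 61.5
t: 38.15
ee_pos: [0.6489, -0.2431, 0.1458]
ee_rot: [0.61, 0.792, 0.0, -0.0]
force: [-0.1, -0.2, -1.6]
finger_gap: 0.53
finger_force: 61.5
[ 0.64894777 -0.24313699  0.14577538] tool y heading 14.79581468597423
3502 (array([ 603.8, -148.8]), [82, 98], 0.0)
```

View pics/w5.png

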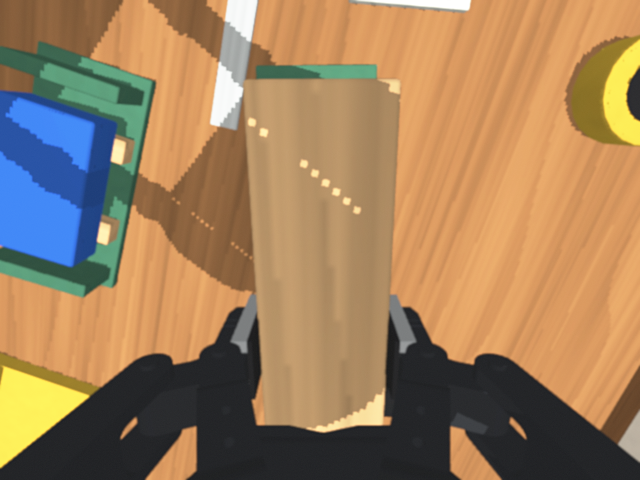

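```bash
python3 -m creep '[[[-0.01,-0.12,0,0,0,0],[0,0,-0.3,0,0,0],[0,0,-0.4,0,0,0],[0,0,-0.4,0,0,0],[0,0,-0.4,0,0,0],[0,0,-0.3,0,0,0],[0,0,-0.1,0,0,0],[0,0,-0.1,0,0,0],[0,0,0,0,0,0],[0,0,0,0,0,0]]]'
python3 -m creep '[[[0,0,-0.06,0,0,0],[0,0,-0.04,0,0,0],[0,0,-0.02,0,0,0],[0,0,-0.02,0,0,0],[0,0,-0.02,0,0,0],[0,0,0,0,0,0],[0,0,0,0,0,0],[0,0,0,0,0,0],[0,0,0,0,0,0],[0,0,0,0,0,0]]]'
```

```text
t: 39.2
ee_pos: [0.6488, -0.2493, 0.0464]
ee_rot: [0.61, 0.792, 0.0, 0.0]
force: [-0.3, -0.5, -2.6]
finger_gap: 0.529
finger_force: 61.6
t: 40.2
ee_pos: [0.6485, -0.2491, 0.0378]
ee_rot: [0.61, 0.792, 0.0, 0.0]
force: [0.7, -0.1, -2.0]
finger_gap: 0.525
finger_force: 61.6
```

```bash
python3 -m creep '[[[0,0,-0.02,0,0,0],[0,0,-0.01,0,0,0],[0,0,0,0,0,0],[0,0,0,0,0,0],[0,0,0,0,0,0],[0,0,0,0,0,0],[0,0,0,0,0,0],[0,0,0,0,0,0],[0,0,0,0,0,0],[0,0,0,0,0,0]]]'
```

```text
t: 41.2
ee_pos: [0.6485, -0.2492, 0.0367]
ee_rot: [0.61, 0.792, 0.0, 0.0]
force: [-1.8, 1.8, 5.4]
finger_gap: 0.526
finger_force: 62.4
```

```bash
python3 -m creep '[[[0,0,0,0,0,0],[0,0,0,0,0,0],[0,0,0,0,0,0],[0,0,0,0,0,0],[0,0,0,0,0,0],[0,0,0,0,0,0],[0,0,0,0,0,0],[0,0,0,0,0,0],[0,0,0,0,0,0],[0,0,0,0,0,0]]]' -1
python3 -m creep '[[[0,0,0.2,0,0,0],[0,0,0.4,0,0,0],[0,0,0.6,0,0,0],[0,0,0.7,0,0,0],[0,0,0.7,0,0,0],[0,0,0.6,0,0,0],[0,0,0.4,0,0,0],[0,0,0.2,0,0,0],[0,0,0,0,0,0],[0,0,0,0,0,0]]]'
python3 - <<'E'
from h import *
s=shot("scene"); cv2.imwrite("pics/end.png",s["color"]); W=s["W"].reshape(-1,3)
def q(n,W,x,y,lo,hi,a):
    P=W[(W[:,2]>lo)&(W[:,2]<hi)&(abs(W[:,0]-x)<a)&(abs(W[:,1]-y)<a)];print(n,len(P),rect(P) if len(P)>9 else 0,np.median(P,0))
q('weight',W,.475,-.005,.06,.08,.05);q('blue',W,.469,-.249,.044,.058,.06);q('panel',W,.65,-.009,.036,.06,.09)
V=shot("wrist")["W"].reshape(-1,3); q('long',V,.648,-.25,.045,.06,.1)
E
```

```text
t: 42.2
ee_pos: [0.6485, -0.2491, 0.0363]
ee_rot: [0.61, 0.792, 0.0, 0.0]
force: [0.2, 0.1, 0.6]
finger_gap: 1.002
finger_force: 0.0
t: 43.2
ee_pos: [0.6481, -0.2489, 0.2254]
ee_rot: [0.61, 0.792, -0.0, -0.001]
force: [0.3, -0.5, -0.7]
finger_gap: 1.002
finger_force: 0.0
weight 222 (array([477.,  -5.]), [45, 45], 20.7) [ 0.47904487 -0.00687257  0.06684342]
blue 882 (array([ 468.4, -248.6]), [63, 95], 86.2) [ 0.47259    -0.24904488  0.05039248]
panel 1302 (array([649.2, -10.1]), [58, 141], 101.1) [ 0.65311552 -0.01647962  0.04414864]
long 11548 (array([ 648.3, -249.5]), [46, 179], 105.2) [ 0.64614591 -0.23816857  0.05216902]
```

View pics/end.png

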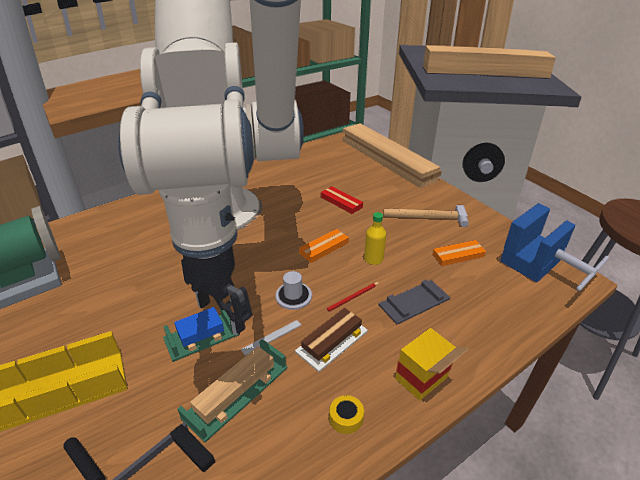

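The scene view shows the weight on its pad at (292,288), the blue caul on its rest at (200,328), the panel on the rack at (333,335) and the long caul on its rest at (235,385). The bottle is still standing at (375,240) and the gripper is clear, so I'm handing in.

```bash
python3 -c "
from rig import r
print(r.finish_job())"
```

```text
the job is handed in; nothing more can be done
None
```

I took the stack apart from the top down; by my last measurement all four parts rest within about 3 mm of their places, released, with the bottle still standing, and the job is handed in, though no verdict came back.

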